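# Unbolt and unlatch the pastry case, then raise its lid

## Task

Open the sloping pastry case for the coffee break: draw its sliding bolt right back to its end stop, then swing the turn-latch a quarter turn so that it frees the lid, and raise the lid by its bar handle to at least 45 degrees above closed, leaving it standing open by itself. Do not disturb the milk carton, tin, jug or cups that stand around it.

Things in the scene. Friction and masses are not known exactly. Their poses are not given: they have to be found in the camera images.
- case: Grey wedge-shaped pastry case, fixed, 340 mm wide, 303 deep; top slopes at 35 deg from 26 mm high (the side to the robot's left) to 238. Origin on the table under the lid's lower edge, mid-width; x level from low to high side, y left, z up. 'Up the slope' = (cos35,0,sin35), 'left' = y, 'out' = normal (-sin35,0,cos35). Slope surface passes (0,0,115 mm). Lower 155 mm: fixed strip with bolt and latch; above it the lid.
- bolt_knob (a point): Dark steel round knob on the sliding bolt, 16 mm thick, standing straight out of the slope 61 mm below the lid's lower edge (measured along the slope), 51 mm right of mid-width when fully shot. Point on its axis 36 mm out; top 48 mm out. Below it the 10 mm bolt bar runs left-right through staples 19 mm high, centred 26 and 140 mm right of mid-width. Axes: x up the slope, y left, z out.
- bolt (a joint): Travel of the bolt in m: 0 fully shot (its tip stands in the way of the latch's lug and stops the latch turning), grows as it is drawn to the right (-y of the case) up to a hard end stop at about 0.055, which can be felt. It slides with about 4 N of friction and stays where it is left.
- latch_grip (a point): Black upright fin, the handle of the turn-latch: 40 mm long, 10 thick, from 15 to 49 mm out of the slope. Point at its middle, 43 mm from the pivot axis, 36 mm out. Axes: x from the fin to the pivot, z out of the slope.
- latch_pivot (a point): Point on the latch's turning axis (the slope's normal), 36 mm out, 75 mm below the lid's edge along the slope, 50 mm left of mid-width. Locked, the flat dark steel latch has its handle arm (66 mm) down the slope, its long arm (105 mm) up the slope and 3.5 mm above the lid, holding it down, and a short lug (32 mm) to the right, which the bolt's tip overlies on the upper side. Axes as the slope.
- latch (a joint): Turn of the latch in rad: 0 locked, grows counter-clockwise seen from outside the slope, so the handle swings from pointing down the slope to pointing right; end stop 1.57, the lid is free from 1.3. About 0.2 N m of friction; stays where it is left. Until the bolt is drawn its lug strikes the bolt after less than 0.15 rad.
- lid_bar (a point): Middle of the lid's bar handle: black round bar 12 mm thick, 110 mm long, running left-right, its axis 40 mm out from the lid's surface, 120 mm from the hinge; lid shut, it lies 75 mm up the slope from the lid's lower edge, at mid-width. Axes: x along the lid towards the hinge, y left along the bar, z out of the lid's surface.
- lid_hinge (a point): Middle of the lid's hinge axis (along y, left-right) on the slope's surface, 195 mm up the slope from the lid's lower edge. Axes as the slope.
- lid (a joint): Opening angle of the aluminium lid (190 mm by 298 mm, about 0.35 kg) in rad: 0 shut flush with the slope, grows as its lower edge rises, at most 1.25. A stiff hinge (0.8 N m) holds it wherever it is left; lifting at the bar takes 10 to 15 N.
- carton: Milk carton with gable top, 70 x 70 x 215 mm, bystander; origin at the centre of its underside.
- tin: Round yellow tin with white lid, 104 mm across, 132 mm high, bystander; origin at the centre of its underside.
- jug: Blue jug with a handle, 100 mm across, 160 mm high, bystander; origin at the centre of its underside.
- cups: Stack of brown paper cups, 82 mm across, 142 mm high, bystander; origin at the centre of its underside.
- hood (a point): Lower edge of the steel hood's roof, at mid-length. Hood: wall 18 to 21 mm below the lid's edge, 56 mm high, and a 3 mm roof on it reaching down the slope to 51 mm below the lid's edge, from 35 to 152 mm right of mid-width. It hangs above the bolt knob, so a tool from straight above is in its way: come leaning back as the slope's normal (35 deg) or some 10 deg more. Axes as the slope.

How it is judged (in metres and radians):
On the way, in this order (a step that is already met when the one before it is completed fails the run):
1. the bolt is drawn back to its stop (over 48 mm) (value of joint bolt above 0.048 m), for 0.2 s.
2. with the lid still down, the latch is turned clear of the lid (over 1.3 rad) (value of joint latch above 1.3 rad and value of joint lid below 0.2 rad), for 0.2 s.
At the end, for the whole second after the job is handed in: The bolt is still drawn (over 40 mm), the latch is turned more than 1.3 rad, and the lid stands still by itself, opened more than 0.75 rad (value of joint bolt above 0.04 m and value of joint latch above 1.3 rad and value of joint lid above 0.75 rad and velocity of joint lid between -0.05 and 0.05 rad/s); the robot touches nothing.
It fails at once if the carton is shoved more than 30 mm or tipped (distance of carton from where it was at the start of the episode above 0.03 m or angle between carton's own z axis and vertical above 0.35 rad).
It fails at once if the tin is shoved more than 30 mm or tipped (distance of tin from where it was at the start of the episode above 0.03 m or angle between tin's own z axis and vertical above 0.35 rad).
It fails at once if the jug is shoved more than 30 mm or tipped (distance of jug from where it was at the start of the episode above 0.03 m or angle between jug's own z axis and vertical above 0.35 rad).
It fails at once if the cups is shoved more than 30 mm or tipped (distance of cups from where it was at the start of the episode above 0.03 m or angle between cups's own z axis and vertical above 0.35 rad).
It also fails if it takes over 69 s, if anything falls off the work surface, if the arm or the gripper's body presses on something with over 40 N, if the wrist force passes 120 N, or if a joint passes its speed limit or range.

## Robot

A 7-joint arm with a two-finger parallel gripper is mounted at the origin on the work surface. World frame = base frame: x ahead of the robot, y to its left, z up, the work surface at z = 0. Lengths are in m, angles in degrees, forces in N, time in s.
With the tool pointing down it reaches from about 0.4 to 0.85 m from the base axis. Payload 4.4 kg.
Tool frame: the origin (TCP) lies midway between the tips of the shut fingers; the grasp point (between the pads) lies 19 mm behind it; z points along the fingers, y is the line along which they close (so a half turn about z gives the same grasp; the last joint's range is limited). The gripper opens to 94 mm and grips with 3 to 60 N. Pads are 16 mm wide; open, the fingers measure 119 mm over their backs; the gripper's body (75 mm by 177 mm) begins 78 mm behind the grasp point.
Start: joints at [71.173, 36.005, 2.206, 86.941, -1.547, 57.084, -1.146], TCP at [0.169, -0.628, 0.205] pointing down, gripper open.
Joint ranges: [-175.42, 175.42], [-21.48, 121.26], [-71.46, 75.88], [10.55, 141.38], [-63.04, 243.04], [13.31, 113.54], [-168.57, 168.57]. Speed limits (degrees/s): [147.25, 147.25, 180, 180, 180, 180, 180].

## Interface

Orientations are given as [roll, pitch, yaw] about the fixed x, y, z axes, in that order (R = Rz(yaw) Ry(pitch) Rx(roll)).
In Python, from workcell import ctrl gives the robot as it stands. The module is installed in compiled form; this text tells all that it offers.
- The arm moves only by the shell command python3 -m handwheel 'ROWS' [FORCE]. ROWS is a JSON object of lists of equal length, an entry for each row: "offset": the shift along the world's x, y, z in m, a list of three; "rotation": the turn, a rotation vector about the world's x, y, z in rad, a list of three; "hand": the finger opening in m, from 0 to 0.094. A call has 1 to 12 rows; each row shifts and turns the commanded pose from where the row before left it; what a row does not reach is not made up. A row lasts 1/8 s, in which the tool goes at most 62.5 mm and 10.7 degrees, less where a joint would pass 70% of its speed; a pose out of reach is approached as far as the arm can. A call with a gripper value outside its range is refused whole. The fingers move at their own pace and stop on an object; FORCE is the grip in N (left out, the last holds). Time passes only in rows, so rows that do not move let the fingers close. It gives the time, the measured TCP pose, the force, the opening and the grip force at its end, in the units of the state.
- ctrl.read_state(): the state, without advancing time (a new reading comes with each control period).
- ctrl.capture(name): name is "scene" or "top" or "wrist"; returns a dict with "frame" (420x560x3 uint8, red, green, blue), "fx", "fy", "cx", "cy" (pixels), "R" (3x3) and "t" (3): a world point X has camera coordinates R X + t; the wrist camera has in their place "hand_eye" (4x4, takes a point from camera to tool coordinates, whose origin is the TCP and whose axes are the flange's). Camera axes: x right, y down, z forward; pixel columns grow to the right and rows downward; lengths in m; the calibration is good to about 2 mm. A picture is of the moment at which its call begins: read the wrist's pose just before it. There is no depth.
- ctrl.sign_off(): hands the job in; it is judged then, once.
Trained networks look in a picture, given as the dict that the camera call returned (one of the last four; its "shot" number tells which), for a name from the list of things; names that differ only in an ending like _2 or _b are one class to them, and where a whole thing is asked for, a point or a joint stands for the part that bears it (a point fixed in the world has none). Each returns a list of dicts, best first, with "conf" (0 to 1); they miss things now and then, are a little off and sometimes report something else, mostly with a low value. They report only what shows in the picture. A call takes as long as a camera call.
- ctrl.boxes_of(query, picture): "location" ([column, row] as shares, 0 to 1, of the picture: columns of its width, rows of its height, amid what is visible of it).
- ctrl.cut_out(query, picture): "region" (420x560 bool, what is visible of it) and "location" ([column, row] as shares, 0 to 1, of the picture: columns of its width, rows of its height, amid what is visible of it).
The state is a dict: "time": time; "qpos": joint angles; "qvel": joint speeds; "effort": joint torques, N m; "eef_pos": TCP position; "tool_rot": TCP orientation; "contact_force": force on the tool from outside, world axes, zero at the start; "ft_torque": the same for the moment, N m; "width": finger opening in m; "gripper_force": force on a finger pad.
Only numpy, scipy, OpenCV 4.12 (cv2) and the standard library are available. Lean on these libraries where they do the work, as an engineer would, in place of code of your own. Each camera call takes 0.05 s, during which the arm holds its last target. There are 200 camera calls.

## Working session

There is one attempt and no reset: what is moved stays moved. The work goes in short steps, Python scripts to look and compute and a shell command to move; the robot and the scene stay as the last step left them, time stands still between calls to the robot, and variables do not carry over. Pictures are saved under pics/ and viewed, at most 10 in all, crops included, and the job is handed in when it is done.

```bash
mkdir -p pics
cat > h.py <<'E'
import numpy as np,cv2
from workcell import ctrl
from scipy.spatial.transform import Rotation as Ro
E
python3 - <<'E'
from h import *
s=ctrl.read_state();print(s)
for n in("scene","top"):
    c=ctrl.capture(n);cv2.imwrite(f'pics/{n}0.png',c["frame"][:,:,::-1])
    print(n,c["fx"],c["cx"],c["cy"],np.round(c["R"],4).tolist(),np.round(c["t"],4).tolist())
    for q in("case","bolt_knob","latch_grip","latch_pivot","lid_bar","lid_hinge","hood","carton","tin","jug","cups"):
        r=ctrl.boxes_of(q,c)
        print(q,[(round(d["conf"],2),np.round(np.array(d["location"])*[560,420],1).tolist()) for d in r[:2]])
E
```

```text
{'time': 0.0, 'qpos': array([71.17199869, 36.05689619,  2.20375379, 86.99174996, -1.54538992,
       57.08389482, -1.14654019]), 'qvel': array([ 0.09280122,  0.00657621, -0.05506732, -0.09172681,  0.08913234,
        0.10720632, -0.11317777]), 'effort': array([-5.99206214e-04, -5.49722922e+01,  1.14360753e+00, -1.86629587e+01,
       -5.21241850e-02,  2.37567496e-02,  1.65851602e-04]), 'eef_pos': array([ 0.16871335, -0.62707368,  0.20460107]), 'tool_rot': array([-1.79897213e+02,  3.20407393e-03,  1.50573196e+01]), 'contact_force': array([ 0.18653287, -0.02362415,  0.31052384]), 'ft_torque': array([-0.02810839,  0.01136171, -0.03040974]), 'gripper_force': 0.0, 'width': 0.09377144415177913}
scene 484.1084711667456 276.19192258927296 209.1749418924799 [[-0.2009, 0.9795, -0.0143], [0.8022, 0.1562, -0.5762], [-0.5622, -0.1272, -0.8172]] [0.0751, -0.347, 1.5844]
case [(0.63, [259.2, 229.9]), (0.31, [208.8, 140.0])]
bolt_knob [(0.51, [303.9, 233.9]), (0.16, [257.9, 230.6])]
latch_grip [(0.77, [297.3, 252.9]), (0.41, [271.3, 219.3])]
latch_pivot [(0.59, [266.6, 220.7]), (0.41, [299.2, 254.3])]
lid_bar [(0.89, [242.0, 208.0]), (0.58, [210.7, 142.4])]
lid_hinge [(0.93, [269.7, 219.8])]
hood [(0.84, [268.4, 222.2])]
carton [(0.93, [173.7, 213.4])]
tin [(0.9, [191.8, 177.6])]
jug [(0.66, [209.6, 141.7]), (0.57, [170.9, 217.8])]
cups [(0.87, [398.0, 243.9]), (0.66, [267.2, 221.6])]
top 542.4290439372161 281.41945682248746 211.4901354804502 [[0.0263, -0.9994, 0.0225], [-0.9973, -0.0278, -0.0675], [0.0681, -0.0207, -0.9975]] [-0.0169, 0.5595, 1.3975]
case [(0.8, [278.1, 209.3])]
bolt_knob []
latch_grip [(0.93, [237.9, 185.8]), (0.49, [297.2, 217.7])]
latch_pivot [(0.73, [276.1, 212.6])]
lid_bar []
lid_hinge [(0.6, [275.2, 211.9]), (0.59, [141.3, 218.4])]
hood [(0.69, [276.0, 212.2])]
carton [(0.59, [366.0, 203.9])]
tin [(0.63, [362.0, 249.4])]
jug [(0.65, [356.4, 305.3])]
cups [(0.97, [139.8, 219.5])]
```

View pics/scene0.png

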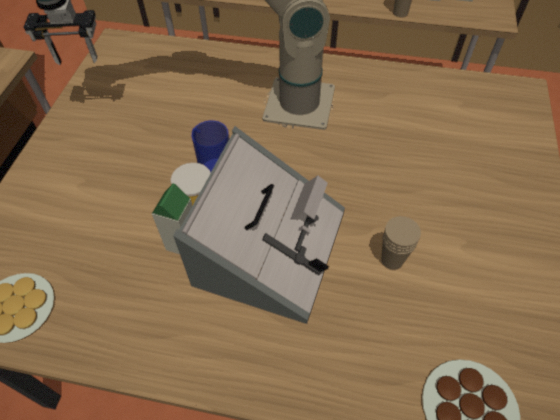

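View pics/top0.png

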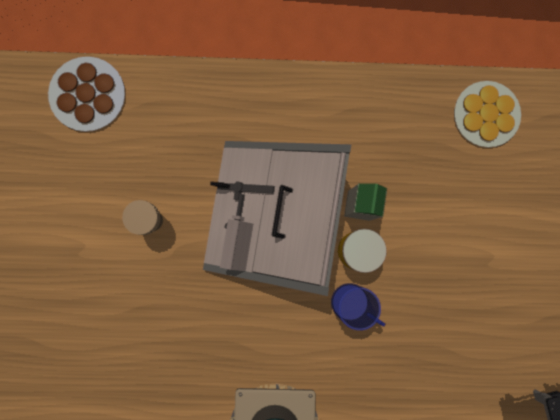

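The scene picture shows the case with its low side at the right (corners about (307,314), (344,210), (236,133), (180,238)), the bar running (267,188)–(251,226) and the fin at (318,266). In the top picture the low side is at the left, with corners (224,143), (206,272), (330,293), (350,146). The bar runs (281,189)–(276,235), the fin is at (221,185), the cups are to the left and the jug, tin and carton to the right.

```bash
cat >> h.py <<'E'
U=np.array([np.cos(np.radians(35)),0,np.sin(np.radians(35))]);V=np.array([0,1.,0]);N=np.array([-U[2],0,U[0]])
def sl(u,v,n): return np.array([0,0,.115])+u*U+v*V+n*N
def case2w(p,P):
    a=p[2];return np.array([[np.cos(a),-np.sin(a),0],[np.sin(a),np.cos(a),0],[0,0,1]])@np.asarray(P)+[p[0],p[1],0]
def proj(c,X):
    Y=np.array(c["R"])@X+c["t"];return np.array([c["fx"]*Y[0]/Y[2]+c["cx"],c["fy"]*Y[1]/Y[2]+c["cy"]])
E
cat > fit.py <<'E'
from h import *
from scipy.optimize import least_squares
C={n:ctrl.capture(n) for n in("scene","top")}
K={"ll":[-.127,.17,.026],"lr":[-.127,-.17,.026],"hr":[.176,-.17,.238],"hl":[.176,.17,.238],
"grip":sl(-.118,.05,.045),"bl":sl(.075,.055,.04),"br":sl(.075,-.055,.04)}
O={"scene":{"ll":(307,314),"lr":(344,210),"hr":(236,133),"hl":(180,238),"grip":(318,266),"br":(268,188),"bl":(251,225)},
"top":{"ll":(224,143),"lr":(206,272),"hr":(330,293),"hl":(350,146),"grip":(221,185),"bl":(283,189),"br":(275,235)}}
f=lambda p:np.concatenate([proj(C[n],case2w(p,K[k]))-O[n][k] for n in O for k in O[n]])
r=least_squares(f,[.55,0,-1.5],loss="soft_l1",f_scale=2)
print(r.x,np.degrees(r.x[2]));print(np.round(r.fun.reshape(-1,2),1) if r.fun.ndim else 0)
p=r.x;np.save("p.npy",p)
for n in O:
    im=C[n]["frame"][:,:,::-1].copy()
    for P in list(K.values())+[sl(-.061,-.051,.048),sl(-.061,-.051,.036),sl(-.051,-.035,.056),sl(-.051,-.152,.056),sl(-.075,.05,.02)]:
        q=proj(C[n],case2w(p,P));cv2.circle(im,tuple(int(round(x)) for x in q),1,(0,0,255),-1)
    x0,y0=(160,110) if n=="scene" else (190,120)
    cv2.imwrite(f"pics/fit_{n}.png",cv2.resize(im[y0:y0+215,x0:x0+200],None,fx=2.7,fy=2.7,interpolation=cv2.INTER_CUBIC))
for k,h,z in(("carton",(369,199),.215),("tin",(364,251),.132),("jug",(350,302),.16),("cups",(141,218),.142)):
    c=C["top"];d=np.linalg.solve(np.array(c["R"]),np.array([(h[0]-c["cx"])/c["fx"],(h[1]-c["cy"])/c["fy"],1]));o=-np.array(c["R"]).T@c["t"]
    print(k,np.round(o+d*(z-o[2])/d[2],3))
for k,P in(("knob",sl(-.061,-.051,.036)),("grip",sl(-.118,.05,.036)),("piv",sl(-.075,.05,.036)),("bar",sl(.075,0,.04)),("hinge",sl(.195,0,0))):print(k,np.round(case2w(p,P),4))
E
python3 fit.py
```

```text
[ 0.55542223  0.04517281 -1.68984525] -96.82100095252086
[[ 1.   4.5]
 [-0.9 -4.5]
 [-3.8 -7.8]
 [-7.1 -1.7]
 [ 3.3 -3.4]
 [ 2.2 -2.8]
 [ 3.4 -3. ]
 [ 0.9 -1.8]
 [-1.2 -1.5]
 [ 0.5  1.5]
 [ 1.6 -3.4]
 [-3.5 -1. ]
 [-0.3 -2.4]
 [ 0.7 -1.1]]
carton [ 0.58  -0.195  0.215]
tin [ 0.463 -0.2    0.132]
jug [ 0.343 -0.164  0.16 ]
cups [0.527 0.333 0.142]
knob [0.5132 0.1213 0.1095]
grip [0.619  0.1557 0.0768]
piv [0.6148 0.1207 0.1015]
bar [0.5509 0.007  0.1908]
hinge [ 0.5365 -0.1134  0.2268]
```

```bash
python3 -c "
import cv2,numpy as np
a=cv2.imread('pics/fit_scene.png');b=cv2.imread('pics/fit_top.png')
c=np.hstack([a,b]);cv2.imwrite('pics/fit2.png',cv2.resize(c,(795,int(c.shape[0]*795/c.shape[1]))))"
```

```text
(no output)
```

View pics/fit2.png

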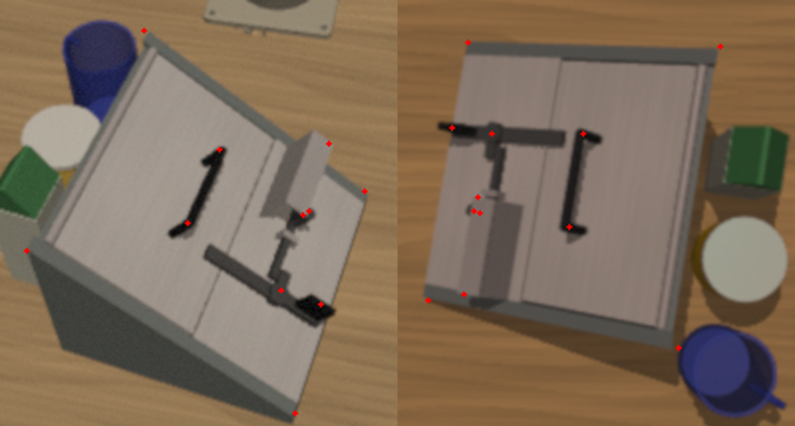

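The fit lands on the knob, fin and bar to within about 5 mm. I'll approach now and refine the pose with the wrist camera.

```bash
cat >> h.py <<'E'
def cR(p): return Ro.from_euler("z",p[2]).as_matrix()
def toolR(p,tilt,roll=0,flip=1):
    "tool z into slope, leaning tilt deg; tool y along case y*flip, rolled by roll deg about tool z"
    t=np.radians(tilt);z=np.array([np.sin(t),0,-np.cos(t)]);y=np.array([0,1.,0])*flip;x=np.cross(y,z)
    return cR(p)@np.column_stack([x,y,z])@Ro.from_euler("z",roll,degrees=True).as_matrix()
def plan(X,R,n):
    s=ctrl.read_state();R0=Ro.from_euler("xyz",s["tool_rot"],degrees=True)
    d=X-s["eef_pos"];w=(Ro.from_matrix(R)*R0.inv()).as_rotvec()
    print("t",round(s["time"],2),"off",np.round(d,4),"rot",np.round(w,3),"| per row",np.round(d/n,4),np.round(w/n,4),"deg",round(np.degrees(np.linalg.norm(w))/n,1))
E
python3 -m handwheel '{"offset":[[0.02,0.02,0.05],[0.04,0.03,0.03],[0.05,0.03,0.02],[0.05,0.03,0.02],[0.05,0.03,0.02],[0.02,0.055,0.02],[0.02,0.055,0.0],[0.02,0.055,0.0],[0.02,0.055,0.0],[0.02,0.055,0.0],[0,0.055,0],[0,0.055,0]],"rotation":[[0,0,0.05],[0,0,0.1],[0,0,0.1],[0,0,0.1],[0,0,0.1],[0,0,0.1],[0,0,0.1],[0,0,0.1],[0,0,0.1],[0,0,0.1],[0,0,0.1],[0,0,0.1]],"hand":[0.094,0.094,0.094,0.094,0.094,0.094,0.094,0.094,0.094,0.094,0.094,0.094]}' 20
python3 - <<'E'
from h import *
p=np.load("p.npy");R=toolR(p,40)
plan(case2w(p,sl(-.061,-.051,.025))-R[:,2]*.10,R,12)
print(ctrl.read_state()["qpos"])
E
```

```text
time: 2.8
eef_pos: [0.4789, -0.1008, 0.3656]
tool_rot: [180.0, -0.0, 81.1]
contact_force: [1.0, 0.9, 0.5]
width: 0.0941
gripper_force: 0.0
t 2.8 off [ 0.0412  0.2797 -0.1885] rot [-0.692  0.096  0.034] | per row [ 0.0034  0.0233 -0.0157] [-0.0576  0.008   0.0028] deg 3.3
[ 25.80784046  14.64700736 -22.38949222  97.08022949   5.90764219
  69.40176809  -6.86025627]
```

```bash
python3 -m handwheel '{"offset":[[0.004,0.04,0],[0.004,0.04,0],[0.004,0.04,0],[0.004,0.04,0],[0.004,0.04,-0.01],[0.004,0.04,-0.02],[0.004,0.04,-0.03],[0.004,0,-0.03],[0.004,0,-0.03],[0.004,0,0],[0,0,0],[0,0,0]],"rotation":[[-0.07,0.01,0.003],[-0.07,0.01,0.003],[-0.07,0.01,0.003],[-0.07,0.01,0.003],[-0.07,0.01,0.003],[-0.07,0.01,0.003],[-0.07,0.01,0.003],[-0.07,0.01,0.003],[-0.07,0.01,0.003],[-0.06,0.006,0.003],[0,0,0],[0,0,0]],"hand":[0.06,0.06,0.06,0.06,0.06,0.06,0.06,0.06,0.06,0.06,0.06,0.06]}'
cat >> h.py <<'E'
def wcam():
    s=ctrl.read_state();c=ctrl.capture("wrist")
    T=np.eye(4);T[:3,:3]=Ro.from_euler("xyz",s["tool_rot"],degrees=True).as_matrix();T[:3,3]=s["eef_pos"]
    M=np.linalg.inv(T@np.array(c["hand_eye"]));c["R"]=M[:3,:3];c["t"]=M[:3,3];return c
def mark(c,p,pts,name):
    im=c["frame"][:,:,::-1].copy()
    for P in pts:
        q=proj(c,case2w(p,P));print(np.round(q,1))
        if abs(q).max()<2000: cv2.circle(im,tuple(int(round(x)) for x in q),2,(0,0,255),-1)
    cv2.imwrite(f"pics/{name}.png",im)
E
python3 - <<'E'
from h import *
p=np.load("p.npy");c=wcam()
for q in("bolt_knob","latch_grip","latch_pivot","hood","lid_bar"):print(q,[(round(d["conf"],2),np.round(np.array(d["location"])*[560,420],1).tolist()) for d in ctrl.boxes_of(q,c)[:2]])
mark(c,p,[sl(-.061,-.051,.048),sl(-.118,.05,.049),sl(-.075,.05,.015),sl(-.051,-.035,.059),sl(-.051,-.152,.059),sl(0,0,0),sl(.075,.055,.04),sl(.075,-.055,.04)],"w1")
np.savez("c1.npz",R=c["R"],t=c["t"],fx=c["fx"],fy=c["fy"],cx=c["cx"],cy=c["cy"])
R=toolR(p,40);plan(case2w(p,sl(-.061,-.051,.025))-R[:,2]*.10,R,1);print(ctrl.read_state()["qpos"])
E
```

```text
time: 4.3
eef_pos: [0.5191, 0.1772, 0.246]
tool_rot: [179.7, 39.8, 82.5]
contact_force: [1.3, -0.5, -0.7]
width: 0.06
gripper_force: 0.0
bolt_knob [(0.91, [289.9, 152.0])]
latch_grip [(0.7, [374.5, 140.2]), (0.15, [311.2, 252.6])]
latch_pivot [(0.8, [317.2, 168.0])]
hood [(0.82, [317.1, 170.5])]
lid_bar [(0.77, [306.3, 248.8])]
[279.9 162.3]
[389.7  99.7]
[374.6 142.4]
[296.6 174.8]
[174.8 175.8]
[323. 205.]
[372.7 277.2]
[277.4 278. ]
t 4.6 off [ 0.001   0.0019 -0.0691] rot [-0.002  0.004  0.008] | per row [ 0.001   0.0019 -0.0691] [-0.0019  0.0042  0.0082] deg 0.5
[-27.79897351  43.29448912 -21.5350081   82.35465207  35.86929486
  93.40652707 -65.59638893]
```

View pics/w1.png

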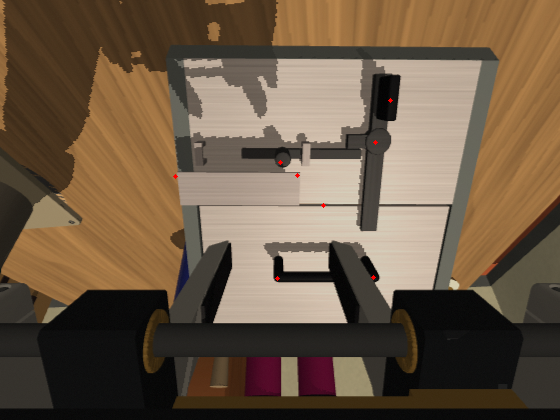

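The wrist picture shows the knob top at about (283,156), the roof corner at (299,172), the pivot at (376,142), the fin top at (392,98) and the bar at (278,277)–(370,277). The model agrees to a few pixels, so I'll refit with these points.

```bash
cat > fit2.py <<'E'
from h import *
from scipy.optimize import least_squares
z=np.load("c1.npz");c={k:z[k] for k in z.files};p0=np.load("p.npy")
K=[(sl(-.061,-.051,.048),(283,156)),(sl(-.118,.05,.049),(392,98)),(sl(-.051,-.035,.059),(299,172)),(sl(-.051,-.152,.059),(178,173)),(sl(.075,-.055,.04),(278,277)),(sl(0,.13,0),(450,205)),([-.127,.17,.026],(495,48)),([-.127,-.17,.026],(169,46))]
f=lambda p:np.concatenate([proj(c,case2w(p,P))-o for P,o in K]+[(p-p0)*[300,300,100]])
r=least_squares(f,p0,loss="soft_l1",f_scale=2);p=r.x
print(p0,p);print(np.round(f(p).round(1)[:16].reshape(-1,2),1).tolist());np.save("p.npy",p)
R=toolR(p,40);plan(case2w(p,sl(-.061,-.051,.025))-R[:,2]*.06,R,1)
plan(case2w(p,sl(-.061,-.051,.025)),R,1)
print("v",-R[:,1],"toolz",R[:,2])
E
python3 fit2.py
```

```text
[ 0.55542223  0.04517281 -1.68984525] [ 0.55824822  0.04892363 -1.69463932]
[[-0.3, 3.2], [2.1, -2.0], [0.7, -0.2], [-1.8, -0.5], [1.3, -0.5], [-14.7, -2.7], [5.1, 8.7], [-4.8, 12.3]]
t 4.6 off [ 0.0013 -0.0197 -0.0997] rot [-0.002  0.004  0.003] | per row [ 0.0013 -0.0197 -0.0997] [-0.0019  0.0042  0.0034] deg 0.3
t 4.6 off [-0.0035 -0.0579 -0.1457] rot [-0.002  0.004  0.003] | per row [-0.0035 -0.0579 -0.1457] [-0.0019  0.0042  0.0034] deg 0.3
v [-0.99234125  0.12352667 -0.        ] toolz [-0.07940142 -0.63786466 -0.76604444]
```

```bash
python3 -m handwheel '{"offset":[[0.001,0,-0.05],[0,-0.018,-0.05],[-0.0016,-0.0128,-0.0153],[-0.0016,-0.0128,-0.0153],[-0.0016,-0.0128,-0.0153],[0,0,0],[0,0,0]],"rotation":[[0,0.004,0.003],[0,0,0],[0,0,0],[0,0,0],[0,0,0],[0,0,0],[0,0,0]],"hand":[0.04,0.04,0.04,0.04,0.04,0.04,0.04]}'
python3 - <<'E'
from h import *
p=np.load("p.npy");R=toolR(p,40);plan(case2w(p,sl(-.063,-.051,.025)),R,1)
c=wcam();mark(c,p,[sl(-.061,-.051,.048),sl(-.051,-.035,.059)],"w2")
E
```

```text
time: 5.48
eef_pos: [0.5155, 0.1217, 0.1001]
tool_rot: [-180.0, 39.9, 82.9]
contact_force: [0.7, -0.6, -0.1]
width: 0.0398
gripper_force: 0.0
t 5.47 off [ 0.0003 -0.0011 -0.0008] rot [-0.002  0.    -0.001] | per row [ 0.0003 -0.0011 -0.0008] [-0.0024  0.0001 -0.0005] deg 0.1
[280.1 278. ]
[310.  305.4]
```

View pics/w2.png

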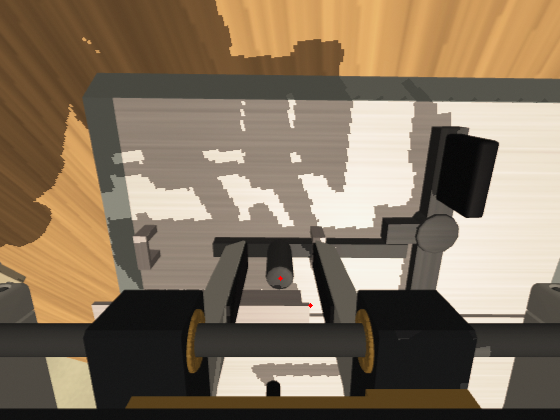

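The knob's top is at (280,278), centred between the fingers, with no contact force. Gripping and drawing.

```bash
python3 -m handwheel '{"offset":[[0,0,0],[0,0,0],[0,0,0],[0,0,0],[-0.0099,0.0012,0],[-0.0099,0.0012,0],[-0.0099,0.0012,0],[-0.0099,0.0012,0],[-0.0099,0.0012,0]],"rotation":[[0,0,0],[0,0,0],[0,0,0],[0,0,0],[0,0,0],[0,0,0],[0,0,0],[0,0,0],[0,0,0]],"hand":[0,0,0,0,0,0,0,0,0]}' 25
python3 -m handwheel '{"offset":[[-0.003,0.0004,0],[-0.003,0.0004,0],[-0.002,0.0002,0],[0,0,0]],"rotation":[[0,0,0],[0,0,0],[0,0,0],[0,0,0]],"hand":[0,0,0,0]}'
```

```text
time: 6.65
eef_pos: [0.4655, 0.1279, 0.0997]
tool_rot: [180.0, 39.8, 83.0]
contact_force: [5.2, 2.5, 1.6]
width: 0.0153
gripper_force: 25.0
time: 7.15
eef_pos: [0.4608, 0.1286, 0.0997]
tool_rot: [179.7, 39.8, 82.9]
contact_force: [11.3, 2.2, 0.5]
width: 0.0155
gripper_force: 25.0
```

The bolt travelled 55 mm and the force then rose to 11 N, so it is on its stop. Releasing and backing off.

```bash
python3 -m handwheel '{"offset":[[0,0,0],[0,0,0],[0.0016,0.0128,0.0153],[0.0032,0.0256,0.0306],[0.0032,0.0256,0.0306],[0,0,0]],"rotation":[[0,0,0],[0,0,0],[0,0,0],[0,0,0],[0,0,0],[0,0,0]],"hand":[0.035,0.035,0.035,0.035,0.04,0.04]}'
python3 - <<'E'
from h import *
p=np.load("p.npy");print(ctrl.read_state()["qpos"])
R=toolR(p,35);plan(case2w(p,sl(-.118,.05,.020))-R[:,2]*.07,R,4);plan(case2w(p,sl(-.118,.05,.020)),R,1)
print("toolz",R[:,2])
E
python3 -m handwheel '{"offset":[[0.035,0.01,0.01],[0,0,0]],"rotation":[[0.0142,0.114,0.1368],[0,0,0]],"hand":[0.04,0.04]}'
python3 - <<'E'
from h import *
print(ctrl.read_state()["qpos"])
E
```

```text
time: 7.9
eef_pos: [0.4649, 0.1943, 0.177]
tool_rot: [-179.9, 39.8, 83.1]
contact_force: [-0.1, -0.9, -0.1]
width: 0.0397
gripper_force: 0.0
[-30.77461408  45.60665441 -22.40760575  91.02861537  35.00001956
  85.63615111 -74.39012372]
t 7.9 off [ 0.1613 -0.0044 -0.056 ] rot [ 0.083 -0.011 -0.002] | per row [ 0.0403 -0.0011 -0.014 ] [ 0.0206 -0.0028 -0.0005] deg 1.2
t 7.9 off [ 0.1563 -0.0442 -0.1133] rot [ 0.083 -0.011 -0.002] | per row [ 0.1563 -0.0442 -0.1133] [ 0.0825 -0.0111 -0.002 ] deg 4.8
toolz [-0.07085199 -0.56918356 -0.81915204]
time: 8.15
eef_pos: [0.5013, 0.2001, 0.1851]
tool_rot: [-171.4, 39.3, 96.1]
contact_force: [-0.6, 0.3, -0.7]
width: 0.0401
gripper_force: 0.0
[-28.71719339  47.88952386 -24.29639473  84.69323259  37.08146108
  90.10709934 -61.80814658]
```

Run:
```python
from h import *
p=np.load("p.npy")
R=toolR(p,35);plan(case2w(p,sl(-.118,.05,.020))-R[:,2]*.07,R,3)
```

```text
t 8.15 off [ 0.1249 -0.0103 -0.064 ] rot [ 0.073 -0.121 -0.139] | per row [ 0.0416 -0.0034 -0.0213] [ 0.0244 -0.0402 -0.0463] deg 3.8
```

```bash
python3 -m handwheel '{"offset":[[0.0416,0,0],[0.0416,-0.004,-0.022],[0.0416,-0.006,-0.042],[0,0,0]],"rotation":[[0.0244,-0.0402,-0.0463],[0.0244,-0.0402,-0.0463],[0.0244,-0.0402,-0.0463],[0,0,0]],"hand":[0.04,0.04,0.04,0.04]}'
python3 - <<'E'
from h import *
p=np.load("p.npy")
c=wcam();mark(c,p,[sl(-.118,.05,.049),sl(-.098,.05,.049),sl(-.138,.05,.049),sl(-.075,.05,.0155)],"w3")
R=toolR(p,35);plan(case2w(p,sl(-.118,.05,.020)),R,4)
E
```

```text
time: 8.65
eef_pos: [0.6243, 0.1866, 0.1174]
tool_rot: [-179.8, 35.3, 82.9]
contact_force: [-0.1, 0.1, -0.3]
width: 0.0396
gripper_force: 0.0
[281.5 234.7]
[281.5 259.9]
[281.5 208.2]
[281.3 268.2]
t 8.7 off [-0.0021 -0.0391 -0.0555] rot [ 0.003 -0.004  0.   ] | per row [-0.0005 -0.0098 -0.0139] [ 0.0008 -0.0011  0.0001] deg 0.1
```

View pics/w3.png

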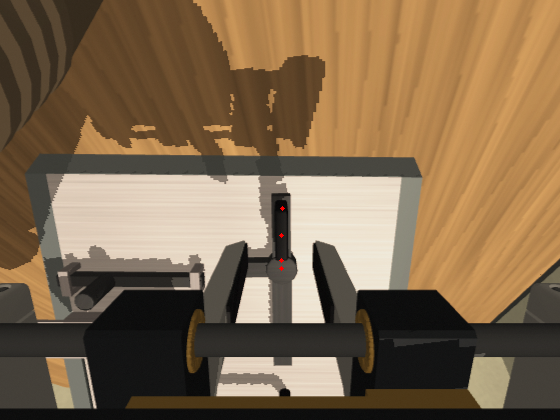

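The fin's top is at (281,235), midway between the fingers and right on the prediction. Descending, and working out the arc.

```bash
python3 -m handwheel '{"offset":[[-0.0005,-0.0098,-0.0139],[-0.0005,-0.0098,-0.0139],[-0.0005,-0.0098,-0.0139],[-0.0006,-0.0097,-0.0138],[0,0,0],[0,0,0],[0,0,0],[0,0,0]],"rotation":[[0,0,0],[0,0,0],[0,0,0],[0,0,0],[0,0,0],[0,0,0],[0,0,0],[0,0,0]],"hand":[0.04,0.04,0.04,0.04,0,0,0,0]}' 25
python3 - <<'E'
from h import *
p=np.load("p.npy");C=cR(p);n=C@N
R=toolR(p,35);plan(case2w(p,sl(-.118,.05,.020)),R,1)
X=[-.043*(Ro.from_rotvec(n*a).as_matrix()@(C@U)) for a in np.arange(11)*.15]
print(np.round(np.diff(X,axis=0),4).tolist(),np.round(n*.15,4))
E
```

```text
time: 9.7
eef_pos: [0.6221, 0.1539, 0.0669]
tool_rot: [-179.9, 34.9, 83.1]
contact_force: [-4.5, 2.8, 2.5]
width: 0.0098
gripper_force: 25.0
t 9.7 off [-0.0008 -0.0039 -0.0032] rot [-0.002 -0.001 -0.003] | per row [-0.0008 -0.0039 -0.0032] [-0.002  -0.0006 -0.0027] deg 0.2
[[-0.0064, 0.0004, 0.0003], [-0.0064, -0.0004, 0.0008], [-0.0062, -0.0012, 0.0014], [-0.0059, -0.0019, 0.0019], [-0.0054, -0.0027, 0.0023], [-0.0048, -0.0033, 0.0027], [-0.0041, -0.0039, 0.0031], [-0.0033, -0.0044, 0.0033], [-0.0025, -0.0048, 0.0035], [-0.0016, -0.0051, 0.0037]] [0.0106 0.0854 0.1229]
```

```bash
python3 -m handwheel '{"offset":[[-0.0064,0.0004,0.0003],[-0.0064,-0.0004,0.0008],[-0.0062,-0.0012,0.0014],[-0.0059,-0.0019,0.0019]],"rotation":[[0.0106,0.0854,0.1229],[0.0106,0.0854,0.1229],[0.0106,0.0854,0.1229],[0.0106,0.0854,0.1229]],"hand":[0,0,0,0]}'
python3 -m handwheel '{"offset":[[-0.0054,-0.0027,0.0023],[-0.0048,-0.0033,0.0027],[-0.0041,-0.0039,0.0031]],"rotation":[[0.0106,0.0854,0.1229],[0.0106,0.0854,0.1229],[0.0106,0.0854,0.1229]],"hand":[0,0,0]}'
```

```text
time: 10.2
eef_pos: [0.5967, 0.1516, 0.0709]
tool_rot: [-158.4, 27.9, 123.1]
contact_force: [-3.9, 2.2, 1.1]
width: 0.0104
gripper_force: 25.8
time: 10.58
eef_pos: [0.5807, 0.142, 0.0791]
tool_rot: [-148.7, 16.0, 148.0]
contact_force: [-10.2, 3.7, 2.9]
width: 0.0104
gripper_force: 26.2
```

```bash
python3 -m handwheel '{"offset":[[-0.0033,-0.0044,0.0033],[-0.0025,-0.0048,0.0035],[-0.0016,-0.0051,0.0037],[0,0,0],[0,0,0]],"rotation":[[0.0106,0.0854,0.1229],[0.0106,0.0854,0.1229],[0.0106,0.0854,0.1229],[0,0,0],[0,0,0]],"hand":[0,0,0,0,0]}'
python3 - <<'E'
from h import *
p=np.load("p.npy");s=ctrl.read_state();T=Ro.from_euler("xyz",s["tool_rot"],degrees=True).as_matrix()
L=np.column_stack([U,V,N]).T@cR(p).T
print("tool y in slope",np.round(L@T[:,1],3),"z",np.round(L@T[:,2],3),"pos rel piv",np.round(L@(s["eef_pos"]-case2w(p,sl(-.075,.05,0))),4),s["ft_torque"],s["qpos"])
E
```

```text
time: 11.2
eef_pos: [0.5712, 0.1261, 0.091]
tool_rot: [-145.0, 1.7, 169.5]
contact_force: [-15.1, 2.4, 9.4]
width: 0.0101
gripper_force: 25.4
tool y in slope [-0.998  0.065 -0.001] z [ 0.001 -0.01  -1.   ] pos rel piv [-0.0028 -0.0467  0.0252] [-0.39800508  2.61870818 -2.3806104 ] [-11.48253508  56.70560729 -38.52547875  86.38019877  51.82137805
  85.58550511  11.30840555]
```

The latch is at about 1.5 rad. Releasing and backing off to go to the bar.

```bash
python3 -m handwheel '{"offset":[[0,0,0],[0,0,0],[0.001,0.0085,0.0123],[0.002,0.017,0.0246],[0.002,0.017,0.0246],[0.002,0.017,0.0246]],"rotation":[[0,0,0],[0,0,0],[0,0,0],[0,0,0],[0,0,0],[0,0,0]],"hand":[0.04,0.04,0.04,0.04,0.05,0.05]}'
python3 - <<'E'
from h import *
p=np.load("p.npy")
c=wcam();mark(c,p,[sl(.075,.055,.046),sl(.075,-.055,.046),sl(-.075,.007,.049)],"w4")
B=case2w(p,sl(.075,0,.04));R=toolR(p,0,-90)
plan(B+[0,0,.071],R,6)
H=sl(.195,0,0);r=sl(.075,0,.04)-H
X=[cR(p)@(Ro.from_rotvec([0,a,0]).as_matrix()@r) for a in np.arange(13)*.08]
print(np.round(np.diff(X,axis=0),4).tolist())
E
```

```text
time: 11.95
eef_pos: [0.5841, 0.1864, 0.1773]
tool_rot: [-145.3, 2.2, 169.7]
contact_force: [-0.5, 0.1, 0.5]
width: 0.0501
gripper_force: 0.0
[116.8 274.8]
[ 89.6 155.2]
[274.2 215.3]
t 12.0 off [-0.0313 -0.1795  0.0818] rot [ 0.599 -0.05   0.066] | per row [-0.0052 -0.0299  0.0136] [ 0.0999 -0.0084  0.0109] deg 5.8
[[0.0003, 0.0025, 0.0098], [0.0002, 0.0017, 0.01], [0.0001, 0.0009, 0.0101], [0.0, 0.0001, 0.0101], [-0.0001, -0.0007, 0.0101], [-0.0002, -0.0015, 0.01], [-0.0003, -0.0023, 0.0098], [-0.0004, -0.0031, 0.0096], [-0.0005, -0.0038, 0.0094], [-0.0006, -0.0046, 0.009], [-0.0007, -0.0053, 0.0086], [-0.0007, -0.0059, 0.0082]]
```

View pics/w4.png

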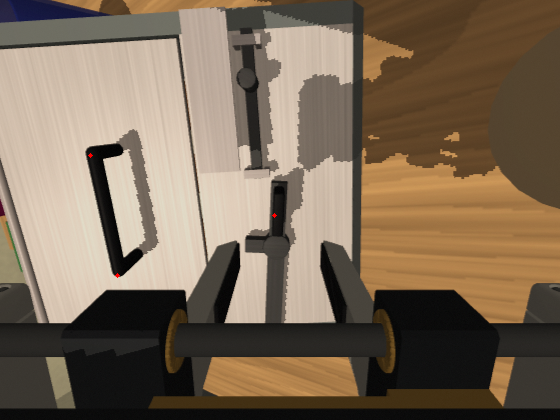

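The picture shows the fin at (276,212) pointing right, the bolt drawn with its knob at (247,78), and the bar exactly on the predicted ends. Moving above the bar.

```bash
python3 -m handwheel '{"offset":[[-0.005,-0.01,0.04],[-0.005,-0.03,0.03],[-0.005,-0.035,0.012],[-0.005,-0.035,0],[-0.005,-0.035,0],[-0.0063,-0.0345,0],[0,0,0],[0,0,0]],"rotation":[[0.1,-0.0084,0.011],[0.1,-0.0084,0.011],[0.1,-0.0084,0.011],[0.1,-0.0084,0.011],[0.1,-0.0084,0.011],[0.1,-0.0084,0.011],[0,0,0],[0,0,0]],"hand":[0.05,0.05,0.05,0.05,0.05,0.05,0.05,0.05]}'
python3 - <<'E'
from h import *
p=np.load("p.npy")
B=case2w(p,sl(.075,0,.04));R=toolR(p,0,-90)
plan(B-[0,0,.017],R,1);print(ctrl.read_state()["qpos"])
E
```

```text
time: 13.0
eef_pos: [0.5525, 0.0058, 0.258]
tool_rot: [-179.6, -0.2, 172.9]
contact_force: [-0.1, 0.8, -0.1]
width: 0.0499
gripper_force: 0.0
t 13.0 off [ 0.001   0.0049 -0.0842] rot [ 0.006 -0.004 -0.   ] | per row [ 0.001   0.0049 -0.0842] [ 0.0058 -0.004  -0.0001] deg 0.4
[ 32.7152908   35.0686039  -59.39893336  97.58287364  32.7693645
  66.93115602  47.13071749]
```

```bash
python3 -m handwheel '{"offset":[[0.001,0.005,-0.02],[0,0,-0.022],[0,0,-0.021],[0,0,-0.021],[0,0,0],[0,0,0],[0,0,0],[0,0,0]],"rotation":[[0.005,-0.004,0],[0,0,0],[0,0,0],[0,0,0],[0,0,0],[0,0,0],[0,0,0],[0,0,0]],"hand":[0.05,0.05,0.05,0.05,0.05,0,0,0]}' 50
python3 -m handwheel '{"offset":[[0,0,0],[0.0003,0.0025,0.0098],[0.0002,0.0017,0.01],[0.0001,0.0009,0.0101]],"rotation":[[0,0,0],[0,0,0],[0,0,0],[0,0,0]],"hand":[0,0,0,0]}'
```

```text
time: 14.0
eef_pos: [0.5538, 0.0107, 0.1743]
tool_rot: [-179.9, 0.0, 172.9]
contact_force: [0.0, 1.2, 0.5]
width: 0.0236
gripper_force: 0.0
time: 14.5
eef_pos: [0.5536, 0.0133, 0.2025]
tool_rot: [-179.8, -0.1, 172.8]
contact_force: [2.3, -4.4, -12.6]
width: 0.0103
gripper_force: 50.0
```

```bash
python3 -m handwheel '{"offset":[[0,0.0001,0.0101],[-0.0001,-0.0007,0.0101],[-0.0002,-0.0015,0.01],[-0.0003,-0.0023,0.0098],[-0.0004,-0.0031,0.0096],[-0.0005,-0.0038,0.0094],[-0.0006,-0.0046,0.009],[-0.0007,-0.0053,0.0086],[-0.0007,-0.0059,0.0082],[0,0,0]],"rotation":[[0,0,0],[0,0,0],[0,0,0],[0,0,0],[0,0,0],[0,0,0],[0,0,0],[0,0,0],[0,0,0],[0,0,0]],"hand":[0,0,0,0,0,0,0,0,0,0]}'
python3 - <<'E'
from h import *
p=np.load("p.npy");c=ctrl.capture("scene");cv2.imwrite("pics/s2.png",c["frame"][:,:,::-1]);s=ctrl.read_state();print(s["qpos"],s["ft_torque"])
b=cR(p).T@(s["eef_pos"]+[0,0,.019]-case2w(p,sl(.195,0,0)))
r=sl(.075,0,.04)-sl(.195,0,0);print("lid angle est",np.arctan2(b[2],-b[0])-np.arctan2(r[2],-r[0]),np.hypot(b[0],b[2]))
E
```

```text
time: 15.75
eef_pos: [0.5504, -0.0105, 0.2902]
tool_rot: [-180.0, 0.0, 173.0]
contact_force: [-1.9, 1.5, -0.6]
width: 0.0105
gripper_force: 50.1
[ 35.80116174  33.15076942 -61.09114173  95.39386942  30.67790931
  70.0129798   50.72322082] [ 0.36148202  0.24645434 -0.15622175]
lid angle est 0.9790404314613064 0.12933778507046395
```

View pics/s2.png

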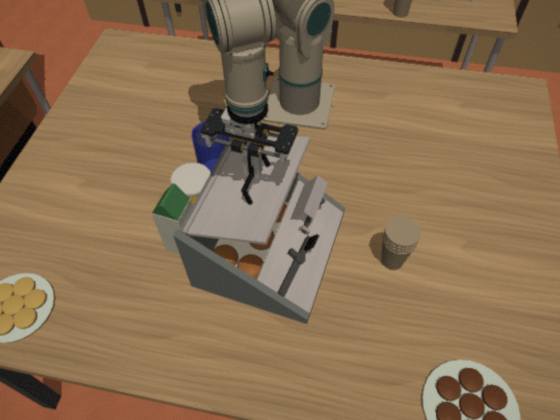

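The lid stands raised at about 0.95 rad, with the bar near (250,190) in the fingers, the latch turned and the bystanders in place. Releasing and withdrawing upward.

```bash
python3 -m handwheel '{"offset":[[0,0,0],[0,0,0],[0,0,0],[0,0,0.015],[0,0,0.025],[0,0,0.04],[0,0,0.04],[0,0,0],[0,0,0]],"rotation":[[0,0,0],[0,0,0],[0,0,0],[0,0,0],[0,0,0],[0,0,0],[0,0,0],[0,0,0],[0,0,0]],"hand":[0.04,0.04,0.04,0.04,0.04,0.04,0.04,0.04,0.04]}'
python3 - <<'E'
from h import *
c=ctrl.capture("scene");cv2.imwrite("pics/s3.png",c["frame"][90:330,130:450,::-1])
E
```

```text
time: 16.92
eef_pos: [0.5503, -0.0116, 0.4084]
tool_rot: [-179.9, -0.0, 172.9]
contact_force: [-0.5, 0.1, 0.7]
width: 0.0402
gripper_force: 0.0
```

View pics/s3.png

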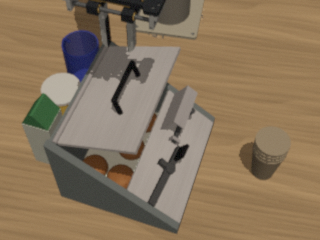

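The lid stands open by itself, with its bar at crop (125,85). The gripper is clear of it, and the latch is turned with its fin at crop (180,152).

```bash
python3 -c "
from workcell import ctrl
print(ctrl.sign_off())"
```

```text
the job is handed in; nothing more can be done
None
```

The pastry case is open and the job is handed in: bolt drawn 55 mm to its stop, latch turned about 1.5 rad, lid standing free at roughly 0.95 rad (54°), and the bystanders look unmoved; sign-off gave no verdict, and these figures come from the arm's own readings.

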